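Turn the row round: re-rack the bottles and beaker in reverse order

TASK

Three reagent bottles and a beaker stand in a row on one of the two racks. Move all four to the empty rack in reverse order: the one now nearest the robot goes on the farthest pad, the second on the second-farthest, and so on, until the one now farthest stands on the pad nearest the robot. Each stands upright in the middle of its pad and nothing is knocked over.

Things in the scene. Friction and masses are not known exactly. Their poses are not given: they have to be found in the camera images.
- amber_bottle_mid (a point): brown reagent bottle with a black cap, round body 58 mm across up to 80 mm above its underside, then shoulder and 37 mm cap, 118 mm tall; take it round the upper body. The point is on its axis half-way up, 59 mm above its underside; z is up. Loose; starts on its own pad of the full rack.
- slim_bottle_mid (a point): white reagent bottle with a red cap, slimmer and taller than the others, round body 54 mm across up to 90 mm above its underside, then shoulder and 35 mm cap, 130 mm tall; take it round the upper body. The point is on its axis half-way up, 65 mm above its underside; z is up. Loose; starts on its own pad of the full rack.
- wide_bottle_mid (a point): white reagent bottle with a blue cap, the widest, round body 62 mm across up to 85 mm above its underside, then shoulder and 40 mm cap, 125 mm tall; take it round the upper body. The point is on its axis half-way up, 62.5 mm above its underside; z is up. Loose; starts on its own pad of the full rack.
- beaker_mid (a point): clear empty beaker with a small pouring lip, 54 mm (59 mm over the lip) across the rim, narrower below, 72 mm tall; take it from outside, both fingers outside the wall, above its middle. The point is on its axis half-way up, 36 mm above its underside; z is up. Loose; starts on its own pad of the full rack.
- pad_amber: round dark pad, 66 mm across and 2 mm thick, lying fixed on the full rack under the amber bottle at the start; it marks the place that thing came from and stays there. Origin: centre of its underside, 8 mm above the bench; its top is 10 mm above the bench.
- pad_slim: round dark pad, 66 mm across and 2 mm thick, lying fixed on the full rack under the slim bottle at the start; it marks the place that thing came from and stays there. Origin: centre of its underside, 8 mm above the bench; its top is 10 mm above the bench.
- pad_wide: round dark pad, 66 mm across and 2 mm thick, lying fixed on the full rack under the wide bottle at the start; it marks the place that thing came from and stays there. Origin: centre of its underside, 8 mm above the bench; its top is 10 mm above the bench.
- pad_beaker: round dark pad, 66 mm across and 2 mm thick, lying fixed on the full rack under the beaker at the start; it marks the place that thing came from and stays there. Origin: centre of its underside, 8 mm above the bench; its top is 10 mm above the bench.
- full_rack: low aluminium rack, fixed, 316 x 96 mm, long axis away from the robot (turned up to 0.25 rad); lips 13 mm, end bars 46 mm high. Origin under its centre at bench height; x along the rack away from the robot, y left, z up. Four places on its centre line at x = -114, -38, 38, 114 mm. The four things start on it, one per place, in any order.
- empty_rack: low aluminium rack, fixed, 316 x 96 mm, long axis away from the robot (turned up to 0.25 rad); lips 13 mm, end bars 46 mm high. Origin under its centre at bench height; x along the rack away from the robot, y left, z up. Four places on its centre line at x = -114, -38, 38, 114 mm. Empty at the start; places are round dark pads, 66 mm, tops 10 mm above the bench. Left or right of the full one.

How it is judged:
By the outcome, as a careful person would: the job done as asked, in the order asked, and still so for the second after the job is handed in, with the robot touching nothing.
It also fails if it takes over 109 s, if anything falls off the work surface, if the arm or the gripper's body presses on something with over 40 N, if the wrist force passes 120 N, or if a joint passes its speed limit or range.

ROBOT

A 6-joint arm with a two-finger parallel gripper is mounted at the origin on a cart in front of the work surface, level with it; the furniture and walls round the work are solid. World frame = base frame: x ahead of the robot, y to its left, z up, the work surface at z = 0. Lengths are in mm, angles in rad, forces in N, time in s.
With the tool pointing down it reaches from about 300 to 775 mm from the base axis. Payload 14.6 kg.
Tool frame: the origin (TCP) lies on the centre line of the jaws, within the pads' length; the fingertips stand 19 mm ahead of it and the grasp point (between the pads) is the TCP (bot.tip_reach is the distance from the TCP to the fingertips, in mm); z points along the fingers, y is the line along which they close (so a half turn about z gives the same grasp; the last joint's range is limited). The gripper opens to 85 mm and grips with 20 to 120 N. Pads are 22 mm wide; open, the fingers measure 114 mm over their backs; the gripper's body (76 mm by 85 mm) begins 54 mm behind the grasp point. The pads swing forward as they close: fully open they stand 13 mm farther back than shut.
Start: joints at [-1.416, 0.3, 1.521, -0, 1.321, -0.067], TCP at [120.986, -536.518, 250.281] pointing down, gripper open.
Joint ranges: [-3.03, 3.03], [-0.79, 2.21], [0.23, 2.52], [-1.04, 4.18], [0, 3.07], [-2.55, 2.55]. Speed limits (rad/s): [2.22, 2.22, 2.57, 3.14, 3.14, 3.14].

INTERFACE

Orientations are given as a unit quaternion [w, x, y, z].
In Python, from rig import bot gives the robot as it stands. Calls block until the motion is done:
- bot.move_to(position, orientation): joint-space move of the TCP to a pose.
- bot.servo_line(position, attitude=None, speed=150, until_force=None): straight line of the TCP; attitude=None keeps the orientation; speed is the mean speed in mm/s. With until_force (N) it stops when the force on the tool has changed by that much, and returns True; else False.
- bot.move_joints(angles): joint-space move.
- bot.move_gripper(opening, grip_force=None): finger opening in mm; grip_force is the grip in N (None keeps the last); returns when the fingers have stopped.
- bot.dwell(seconds).
- bot.ik(position, orientation): joint angles nearest the present ones, or None.
- bot.read_state(): the state.
- bot.read_camera(name): name is "side" or "top"; returns a dict with "image" (420x560x3 uint8, blue, green, red), "depth" (420x560 float32, mm along the optical axis (not along the pixel's ray), 0 where there is no reading), "fovy" (degrees; the focal length in pixels is half the picture's height over the tangent of half this angle, whatever the lens; pixels are square), "cx", "cy" (the principal point, pixels), "eye" and "attitude" of the camera in the world. Camera axes: x right, y down, z forward; pixel columns grow to the right and rows downward; lengths in mm; the calibration is good to about 2 mm. A picture is of the moment at which its call begins.
A pose or a line that the arm cannot do raises bot.MotionError and nothing moves.
- bot.finish_job(): hands the job in; it is judged then, once.
The state is a dict: "clock": time; "joint_positions": joint angles; "qvel": joint speeds; "effort": joint torques, N m; "ee_pos": TCP position; "tool_rot": TCP orientation; "ft_force": force on the tool from outside, world axes, zero at the start; "moment": the same for the moment, N m; "grip_width": finger opening in mm; "grip_force": force on a finger pad.
Only numpy, scipy, OpenCV 4.12 (cv2) and the standard library are available. Lean on these libraries where they do the work, as an engineer would, in place of code of your own. Each camera call takes 0.05 s, during which the arm holds its last target. There are 200 camera calls.

## Working session

There is one attempt and no reset: what is moved stays moved. The work goes in short steps, each a Python script; the robot and the scene stay as the last script left them, time stands still between calls to the robot, and variables do not carry over. Pictures are saved under pics/ and viewed, at most 14 in all, crops included, and the job is handed in when it is done.

```bash
ls; mkdir -p pics
python3 - <<'E'
from rig import bot
import cv2,numpy as np
for n in("top","side"):
    c=bot.read_camera(n); cv2.imwrite(f"pics/{n}0.png",c["image"]); np.savez(f"{n}0.npz",**c)
    print(n,c["fovy"],c["cx"],c["cy"],c["eye"],c["attitude"])
s=bot.read_state();print(s["clock"],s["tool_rot"])
E
```

```text
pics
top 55.904657817947964 278.01538368175625 209.24182232416837 [444.95895863 -15.90135087 932.14529293] [ 0.03348844 -0.7050195   0.70706852 -0.0433605 ]
side 48.69592056645233 280.6862818238395 209.95474028286145 [ 537.1178813  -855.97053332  675.5084846 ] [-0.46900402  0.88319171 -0.00234537  0.00146174]
0.1 [-5.29986399e-04  9.93855912e-01  1.10680377e-01 -1.02303373e-05]
```

View pics/top0.png

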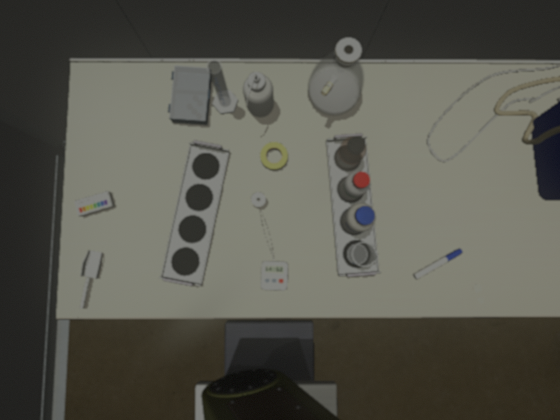

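View pics/side0.png

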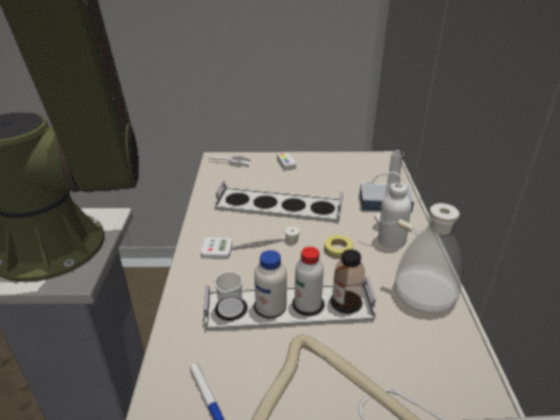

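The top view shows the full rack on the right, with the beaker (358,255) nearest, then the blue-capped bottle (365,215), the red-capped one (361,180) and amber (355,146). The empty rack's pads are at (185,261), (192,229), (199,197) and (206,166). The side view shows the same order. Next I measure from both views.

```bash
cat > vis.py <<'E'
import numpy as np,cv2
from scipy.spatial.transform import Rotation as R
def ray(c,uv):
    f=210/np.tan(np.radians(float(c["fovy"]))/2)
    uv=np.atleast_2d(uv).astype(float)
    d=np.c_[(uv[:,0]-c["cx"])/f,(uv[:,1]-c["cy"])/f,np.ones(len(uv))]
    q=c["attitude"]; return d@R.from_quat([*q[1:],q[0]]).as_matrix().T
def cloud(c):
    v,u=np.mgrid[:420,:560]; D=ray(c,np.c_[u.ravel(),v.ravel()])
    return (c["eye"]+D*c["depth"].ravel()[:,None]).reshape(420,560,3)
def tri(c1,p1,c2,p2):
    a,b=ray(c1,p1)[0],ray(c2,p2)[0]; e=c2["eye"]-c1["eye"]
    s=np.linalg.lstsq(np.c_[a,-b],e,rcond=None)[0]
    x,y=c1["eye"]+a*s[0],c2["eye"]+b*s[1]; return (x+y)/2,np.linalg.norm(x-y)
def blobs(mask,amin,amax,box):
    n,l,st,ce=cv2.connectedComponentsWithStats(mask.astype(np.uint8))
    return [(ce[i].round(1).tolist(),int(st[i,4]),st[i,2:4].tolist()) for i in range(1,n) if amin<st[i,4]<amax and box[0]<ce[i][0]<box[2] and box[1]<ce[i][1]<box[3]]
E
python3 - <<'E'
from vis import *
T=dict(np.load("top0.npz"));S=dict(np.load("side0.npz"))
gt,gs=T["image"].max(2),S["image"].max(2)
bt=sorted(blobs(gt<70,200,1500,(160,140,230,290)),key=lambda b:-b[0][1]); bs=sorted(blobs(gs<70,80,900,(215,180,345,220)))
print(bt);print(bs)
if len(bt)==len(bs):
  for a,b in zip(bt,bs): print("tri",*tri(T,a[0],S,b[0]))
P={"T":cloud(T),"S":cloud(S)}
for k,c in(("T",T),("S",S)):
  for a in (bt if k=="T" else bs):
    u,v=map(round,a[0]); print(k,"pad depth",P[k][v-2:v+3,u-2:u+3].reshape(-1,3).mean(0).round(1))
  h=cv2.cvtColor(c["image"],cv2.COLOR_BGR2HSV)
  for n,m in(("red",((h[...,0]<8)|(h[...,0]>172))&(h[...,1]>150)&(h[...,2]>80)),("blue",(h[...,0]>105)&(h[...,0]<130)&(h[...,1]>150))):
    print(k,n,blobs(m,40,2000,(200,100,400,300)))
# bench flatness
for u,v in((130,100),(130,260),(240,230),(300,230),(420,200),(420,290),(110,150)): print((u,v),P["T"][v,u].round(1))
# slices of full rack objects
for k in P:
  X=P[k].reshape(-1,3); X=X[(X[:,1]<-60)&(X[:,1]>-330)&(X[:,0]>250)&(X[:,0]<700)]
  for lo,hi in((60,77),(77,88),(110,122),(122,130),(130,138),(138,150)):
    Q=X[(X[:,2]>lo)&(X[:,2]<hi)]; print(k,lo,hi,len(Q))
    im=np.zeros((450,270),np.uint8); im[(Q[:,0]-250).astype(int),(Q[:,1]+330).astype(int)]=1
    im=cv2.dilate(im,np.ones((7,7)))
    n,l,st,ce=cv2.connectedComponentsWithStats(im)
    for i in range(1,n):
      if st[i,4]>200: print("   x",st[i,1]+253,st[i,1]+st[i,3]+246,"y",st[i,0]-327,st[i,0]+st[i,2]-334)
E
```

```text
[([184.9, 261.1], 568, [27, 27]), ([191.9, 228.7], 547, [27, 26]), ([198.7, 197.0], 529, [26, 25]), ([205.5, 165.9], 518, [26, 25])]
[([237.0, 198.8], 184, [21, 11]), ([264.9, 201.7], 187, [21, 11]), ([293.2, 204.5], 194, [22, 12]), ([322.2, 207.5], 204, [22, 12])]
tri [426.21497238 186.71928222   6.86873309] 0.7692206811373546
tri [501.03224723 172.05356807   6.92951483] 0.6155141510312029
tri [575.47994278 157.4759759    7.43579911] 0.4375772384104435
tri [650.05887165 142.71025098   7.57326283] 0.707509176222264
T pad depth [426.1 185.8   9.9]
T pad depth [499.8 171.1  10.4]
T pad depth [575.  156.3   9.6]
T pad depth [648.9 141.1  10. ]
T red [([361.0, 179.5], 167, [15, 14])]
T blue []
S pad depth [427.2 180.9  10. ]
S pad depth [501.8 166.5   9.6]
S pad depth [575.1 155.7  10.3]
S pad depth [649.3 136.6  10.2]
S red [([309.7, 254.8], 219, [17, 16])]
S blue [([269.9, 259.4], 233, [18, 16])]
(130, 100) [813.6 328.8   2.4]
(130, 260) [428.7 315.9  -1.3]
(240, 230) [497.6  60.3   2.3]
(300, 230) [497.3 -80.7   1.1]
(420, 200) [ 568.  -367.7    1.5]
(420, 290) [ 357.1 -357.9    3.5]

[... 415 characters left out ...]
6 600 y -195 -182
   x 650 687 y -210 -175
T 130 138 347
   x 501 538 y -225 -186
   x 575 608 y -214 -182
   x 662 674 y -205 -184
T 138 150 194
   x 576 607 y -215 -182
S 60 77 927
   x 418 464 y -209 -185
   x 419 466 y -240 -215
   x 490 550 y -236 -208
   x 567 619 y -226 -205
   x 641 696 y -222 -191
S 77 88 578
   x 416 468 y -242 -184
   x 490 550 y -236 -210
   x 567 618 y -225 -203
   x 641 696 y -224 -190
S 110 122 433
   x 498 543 y -230 -194
   x 571 615 y -221 -188
   x 652 688 y -212 -194
S 122 130 368
   x 501 539 y -225 -206
   x 578 609 y -216 -203
   x 652 688 y -211 -173
S 130 138 333
   x 501 539 y -225 -185
   x 577 610 y -216 -198
S 138 150 167
   x 577 609 y -216 -182
```

Both views agree to about 2 mm: the pads are 76 mm apart with tops at z≈10, and the cap tops are at 125–140, as expected. I'll move the wide bottle first and check the result before doing the rest.

```bash
cat > job.py <<'E'
import numpy as np
from rig import bot
# x, y, grasp height above underside, grip N, start opening
OBJ=dict(beaker=(441.5,-213.5,48,25),wide=(520,-205.5,76,50),slim=(592.5,-198.8,82,50),amber=(669.3,-192.3,71,50))
PAD=dict(beaker=(649.4,140.8),wide=(574.9,155.7),slim=(500.4,170.7),amber=(425.9,185.6))
def q(th): return np.array([0,np.cos(th/2),np.sin(th/2),0])
QF,QE=q(0.094),q(-0.195)
TR=250
def plan(n):
    x,y,h,_=OBJ[n]; u,v=PAD[n]
    return [bot.ik(p,a) for p,a in(((x,y,TR),QF),((x,y,10+h),QF),((u,v,TR),QE),((u,v,8+h),QE))]
def shift(n,d=(0,0)):
    x,y,h,g=OBJ[n]; u,v=np.array(PAD[n])+d
    bot.move_gripper(85)
    bot.servo_line((x,y,TR),QF,speed=200) if bot.read_state()["clock"]>3 else bot.move_to((x,y,TR),QF)
    bot.servo_line((x,y,10+h),speed=100)
    bot.move_gripper(30,g); s=bot.read_state(); print(n,"width",s["grip_width"],"F",s["grip_force"])
    bot.servo_line((x,y,TR),speed=120)
    bot.servo_line((u,v,TR),QE,speed=170)
    print("held width",bot.read_state()["grip_width"])
    bot.servo_line((u,v,15+h),speed=110)
    hit=bot.servo_line((u,v,7+h),speed=15,until_force=5)
    s=bot.read_state(); print("hit",hit,"under",s["ee_pos"][2]-h,s["ft_force"])
    bot.move_gripper(85); bot.servo_line((u,v,TR),speed=130)
    print("t",bot.read_state()["clock"])
E
python3 - <<'E'
from job import *
for n in OBJ:
    for j in plan(n): print(n,None if j is None else np.round(j,2))
E
```

```text
beaker [-0.53  0.17  1.69 -0.    1.29  0.95]
beaker [-0.53  0.43  1.85 -0.    0.86  0.95]
beaker [ 0.16  0.56  1.15 -0.    1.43  1.92]
beaker [ 0.16  0.75  1.32 -0.    1.07  1.92]
wide [-0.44  0.32  1.49 -0.    1.33  1.03]
wide [-0.44  0.51  1.64 -0.    0.99  1.03]
wide [ 0.2   0.4   1.38 -0.    1.36  1.97]
wide [ 0.2   0.58  1.53 -0.    1.03  1.97]
slim [-0.38  0.47  1.29 -0.    1.38  1.09]
slim [-0.38  0.63  1.44 -0.    1.08  1.09]
slim [ 0.26  0.25  1.58 -0.    1.31  2.03]
slim [ 0.26  0.45  1.73 -0.    0.97  2.03]
amber [-0.33  0.64  1.03 -0.    1.47  1.14]
amber [-0.33  0.79  1.19 -0.    1.17  1.14]
amber [ 0.33  0.11  1.75 -0.    1.28  2.1 ]
amber [ 0.33  0.34  1.91 -0.    0.88  2.1 ]
```

Run:
```python
from job import *; import cv2
shift("wide")
bot.servo_line((441.5,-213.5,TR),QF,speed=220)
for n in("top","side"):
    c=bot.read_camera(n); cv2.imwrite(f"pics/{n}1.png",c["image"]); np.savez(f"{n}1.npz",**c)
from vis import *
print(bot.read_state()["clock"])
T,S=[dict(np.load(f"{n}1.npz")) for n in("top","side")]
for k,c in(("T",T),("S",S)):
  X=cloud(c).reshape(-1,3); X=X[(abs(X[:,0]-575)<50)&(abs(X[:,1]-156)<50)]
  for lo,hi in((60,90),(128,145)):
    Q=X[(X[:,2]>lo)&(X[:,2]<hi)]; print(k,lo,len(Q),Q.min(0).round(1),Q.max(0).round(1))
a=np.hstack([cv2.resize(T["image"][120:300,140:260],None,fx=3.3,fy=3.3),cv2.resize(S["image"][120:270,200:360],(400,594))])
cv2.imwrite("pics/c1.png",cv2.convertScaleAbs(a,alpha=1.4))
```

```text
wide width 59.679181527139356 F 53.53188635548577
held width 59.773838413354675
hit True under 10.733825706076658 [-1.71752868  0.53210235  6.78158298]
t 11.9333
13.9667
T 60 84 [544.6 124.4  60.1] [593.1 169.3  89.8]
T 128 302 [555.9 135.8 128.1] [594.8 174.7 138.8]
S 60 254 [546.2 123.8  60.2] [607.2 155.8  89.8]
S 128 128 [558.4 135.6 128.1] [595.4 179.9 136.6]
```

View pics/c1.png

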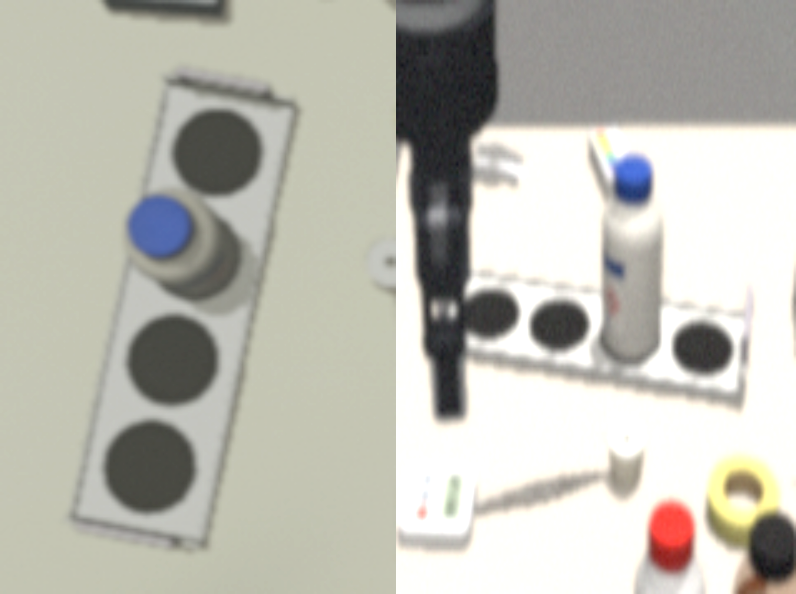

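The blue bottle stands upright on the second-farthest pad. In the crop its base bottom edge at (631,360) lies just inside the pad line, and the measured centre is within about 1 mm of the commanded one. I'll do the rest.

Run:
```python
from job import *; import cv2
shift("beaker"); shift("slim"); shift("amber")
bot.servo_line((400,-50,300),QE,speed=200)
for n in("top","side"):
    c=bot.read_camera(n); np.savez(f"{n}2.npz",**c)
from vis import *
print(bot.read_state()["clock"])
T,S=[dict(np.load(f"{n}2.npz")) for n in("top","side")]
for k,c in(("T",T),("S",S)):
  X0=cloud(c).reshape(-1,3)
  for n,(u,v) in PAD.items():
    X=X0[np.hypot(X0[:,0]-u,X0[:,1]-v)<37]
    for lo,hi in((50,90),(100,160)):
      Q=X[(X[:,2]>lo)&(X[:,2]<hi)]
      if len(Q)>20: print(k,n,lo,len(Q),(Q.min(0)-[u,v,0]).round(1),(Q.max(0)-[u,v,0]).round(1))
a=np.hstack([cv2.resize(T["image"][120:300,140:260],None,fx=3.3,fy=3.3),cv2.resize(S["image"][120:270,200:360],(400,594))])
cv2.imwrite("pics/c2.png",cv2.convertScaleAbs(a,alpha=1.4))
```

```text
beaker width 53.11981299944759 F 25.09365493349833
held width 53.63091497108478
hit True under 10.39784734943963 [-0.37103683  0.73671201  5.85295477]
t 25.5167
slim width 51.579382299465365 F 52.35350699163973
held width 51.96176256379287
hit True under 10.651661904641614 [-0.29042795  0.29812821  6.32909248]
t 37.3417
amber width 55.5693880713754 F 53.85995683958754
held width 55.6109485875331
hit True under 10.515745249854092 [-0.4870038   0.72498829  5.85405607]
t 50.175
51.6333
T beaker 50 261 [-25.5 -27.   50.1] [26.6 28.3 85. ]
T wide 50 105 [-30.6 -31.3  50.4] [17.8 14.5 89.7]
T wide 100 595 [-27.9 -29.1 100.1] [ 30.2  28.5 138.7]
T slim 50 82 [-25.8 -27.6  50.3] [23.   0.6 89.3]
T slim 100 501 [-24.8 -26.3 100. ] [ 25.6  24.7 144.8]
T amber 50 111 [-27.3 -30.1  50.1] [29.5  4.5 89.9]
T amber 100 464 [-22.5 -26.4 100. ] [ 26.9  22.1 132.8]
S beaker 50 379 [-25.8 -25.5  50.1] [27.5 32.1 84.6]
S wide 50 336 [-28.7 -33.5  50.2] [32.2 -0.2 90. ]
S wide 100 367 [-26.2 -31.6 100.1] [ 29.1  21.5 137.2]
S slim 50 287 [-23.5 -29.4  50.2] [28.2 -1.7 89.9]
S slim 100 339 [-22.5 -27.9 100. ] [ 28.2  21.5 141.6]
S amber 50 307 [-27.3 -33.8  50.1] [30.7  5.8 89.7]
S amber 100 262 [-21.9 -25.6 100. ] [ 26.3  18.8 130.3]
```

View pics/c2.png

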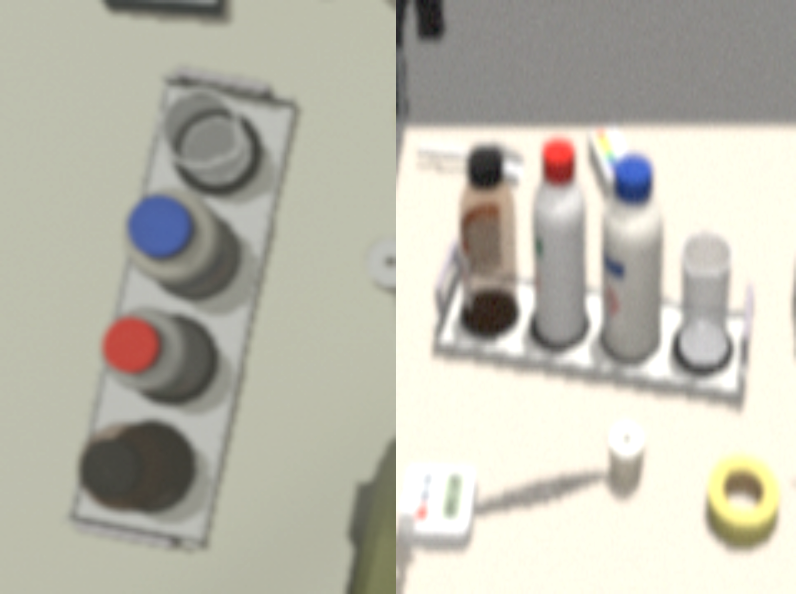

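In the crop, all four stand upright and centred on their pads: beaker (212,140) farthest, then blue, red, and amber (140,467) nearest. That is the reverse order, so I'm handing it in.

```bash
python3 -c "
from rig import bot
print(bot.finish_job())"
```

```text
the job is handed in; nothing more can be done
None
```

All four now stand upright in reverse order on the other rack, each measured within about 2 mm of its pad's centre, and the job was handed in at about 52 s of the 109 s allowed.

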